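# Cover a vial rack and bed the cover down with a spring block

## Robot

A 6-joint arm with a two-finger parallel gripper is mounted at the origin on the work surface. World frame = base frame: x ahead of the robot, y to its left, z up, the work surface at z = 0. Lengths are in m, angles in rad, forces in N, time in s.
With the tool pointing down it reaches from about 0.275 to 0.775 m from the base axis. Payload 14.6 kg.
Tool frame: the origin (TCP) lies at the very end of the fingers, on their centre line; the grasp point (between the pads) lies 19 mm behind it; x points along the fingers, y is the direction in which the jaws open and shut, and the axes are right-handed (so a half turn about x gives the same grasp; the last joint's range is limited). The gripper opens to 85 mm and grips with 20 to 120 N. Pads are 22 mm wide; open, the fingers measure 114 mm over their backs; the gripper's body (76 mm by 85 mm) begins 54 mm behind the grasp point. The pads swing forward as they close: fully open they stand 13 mm farther back than shut.
Start: joints at [1.179, 0.263, -0.048, 1.259, 0, 1.415], TCP at [0.123, 0.51, 0.231] pointing down, gripper open.
Joint ranges: [-2.65, 2.65], [-0.89, 1.7], [-1.18, 1.37], [-2.13, 2.11], [-1.35, 1.29], [-3.14, 3.14]. Speed limits (rad/s): [1.89, 1.89, 2.57, 2.79, 3.14, 3.14].

## Interface

Orientations are given as a rotation vector (axis times angle).
In Python, from bench import ctrl gives the robot as it stands.
- The arm moves only by the shell command python3 -m jog 'ROWS' [OPENING] [FORCE]. ROWS is JSON, a list that holds one entry, the list of rows, each a list of 4 numbers: the shift along the tool's x, y, z in m, then the turn about the tool's x in degrees. A call has 1 to 10 rows; each row shifts and turns the commanded pose from where the row before left it, along the tool's axes as they then stand; what a row does not reach is not made up. A row lasts 1/12 s, in which the tool goes at most 41.7 mm and 7.16 degrees, less where a joint would pass 70% of its speed; a pose out of reach is approached as far as the arm can. A call with a gripper value outside its range is refused whole. OPENING is the finger opening in m, from 0 to 0.0854, set as the call begins (- or left out, the last holds). The fingers move at their own pace and stop on an object; FORCE is the grip in N (left out, the last holds). Time passes only in rows, so rows that do not move let the fingers close. It gives the time, the measured TCP pose, the force and the opening at its end, in the units of the state.
- ctrl.get_obs(): the state, without advancing time (a new reading comes with each control period).
- ctrl.camera(name): name is "scene" or "top" or "wrist"; returns a dict with "frame" (384x512x3 uint8, blue, green, red), "z_map" (384x512 float32, m along the optical axis (not along the pixel's ray), 0 where there is no reading), "camera_matrix" (3x3 intrinsics, pixels), "position" and "orientation" of the camera in the world. Camera axes: x right, y down, z forward; pixel columns grow to the right and rows downward; lengths in m; the calibration is good to about 2 mm. The wrist camera is an equidistant fisheye: a pixel r from the principal point sees the ray r / f radians off the axis. A picture is of the moment at which its call begins.
- ctrl.finish_job(): hands the job in, once; it reports no verdict.
Trained networks look in the newest picture that a camera, given by its name, has taken for a name from the list of things; names that differ only in an ending like _2 or _b are one class to them, and where a whole thing is asked for, a point or a joint stands for the part that bears it (a point fixed in the world has none). Each returns a list of dicts, best first, with "confidence" (0 to 1); they miss things now and then, are a little off and sometimes report something else, mostly with a low value. They report only what shows in the picture. A call takes as long as a camera call.
- ctrl.find_in(camera, query): "location" ([x, y, z] in m, in the coordinates of the camera as it stood for that picture, good to about 4 mm: the middle of the surface that is visible of it).
- ctrl.outline_of(camera, query): "mask" (384x512 bool, what is visible of it).
- ctrl.pinpoint(camera, query): "location" ([x, y, z] in m, in the coordinates of the camera as it stood for that picture, good to about 4 mm: a listed point, or the origin of a listed thing).
The state is a dict: "t": time; "joints": joint angles; "qd": joint speeds; "joint_torque": joint torques, N m; "position": TCP position; "tool_rot": TCP orientation; "force": force on the tool from outside, world axes, zero at the start; "moment": the same for the moment, N m; "gripper_width": opening from 0.0 (shut) to 1.0 (fully open).
Only numpy, scipy, OpenCV 4.12 (cv2) and the standard library are available. Lean on these libraries where they do the work, as an engineer would, in place of code of your own. Each camera call takes 0.05 s, during which the arm holds its last target.

## Task

Lower the loose aluminium cover plate onto the open dark rack of small vials so that its edges are flush with the rack all round, and let it go. Then take the pressing block by its handle and, with its foot across the plate, press lightly so that the sprung foot yields but does not bottom, sweeping it along the cover in one pass from the end on the robot's left to the end on its right. Finally stand the block upright on the bench clear of the rack, leaving the cover flush and the other things where they are.

Things in the scene. Friction and masses are not known exactly. Their poses are not given: they have to be found in the camera images.
- rack: Dark grey plastic vial rack, fixed to the bench: 56 mm (its x) by 180 mm (its y) by 45 mm high, with a flat 6 mm wide rim all round the open top and two rows of white-capped vials just below the rim. Origin: centre of its underside, on the bench. Its z is up; its y runs along its length, +y to the end on the robot's left (within about 25 degrees of the robot's left), -y to the end on the robot's right.
- rack_top (a point): Centre of the rack's open top, at rim height, 45 mm above the bench; axes as the rack's.
- cover: Loose flat aluminium plate lying on the bench to one side, long axis roughly pointing away from the robot: 56 mm (its x) by 180 mm (its y) by 10 mm thick, about 250 g, same outline as the rack; either end may go either way. Can be gripped across its 56 mm width with the fingertips. Origin: centre of its underside, z up. Only friction holds it on the rack.
- block: Loose pressing block, about 220 g, standing upright on its foot on the bench on the other side: square grey plastic handle 30 x 30 mm, from 28 to 94 mm above the origin, above a 50 x 30 mm flange (20 to 28 mm) and, below a 10 mm gap, a black sprung foot 50 mm (its x) by 30 mm (its y), 10 mm thick. Origin: centre of the foot's underside when the foot is not pressed in; z up. In use its x goes across the cover. The handle may be gripped on either pair of sides.
- foot_face (a point): Centre of the underside of the block's sprung foot; moves with the foot.
- foot (a joint): How far the foot is pressed up into the block, 0 to 0.008 m. The spring resists with 4 N at the start, 0.8 N more per mm, 10.4 N at 8 mm, where the foot bottoms and becomes rigid.
- swab_rack: Bystander: dark rack 77 x 120 mm, 48 mm high, with two upright yellow-capped swab tubes up to 177 mm high. Origin: centre of its underside. Leave alone.
- spray_bottle: Bystander: white bottle, 60 mm across, 150 mm high. Origin: centre of its underside. Leave alone.

How it is judged:
On the way, in this order (a step that is already met when the one before it is completed fails the run):
1. the cover lies flush on the rack and is let go (x of cover in the frame of rack_top between -0.004 and 0.004 m and y of cover in the frame of rack_top between -0.004 and 0.004 m and z of cover in the frame of rack_top between -0.003 and 0.003 m and angle between the y axis of cover and the y axis of rack, either way round below 0.05 rad and angle between cover's own z axis and vertical below 0.04 rad and contact force between the fingers and cover below 0.1 N and linear speed of cover below 0.03 m/s), for 0.2 s.
2. the held block presses on the cover with over 3 N, foot across the plate, at the left-hand end (its centre more than 60 mm left of the rack's centre) (contact force between block and cover above 3 N and y of foot_face in the frame of rack_top between 0.06 and 0.095 m and x of foot_face in the frame of rack_top between -0.015 and 0.015 m and angle between the x axis of block and the x axis of rack, either way round below 0.35 rad and contact force between the fingers and block above 0.5 N), for 0.04 s.
3. the held block presses on the cover with over 3 N, foot across the plate, at 20 to 40 mm left of the rack's centre (contact force between block and cover above 3 N and y of foot_face in the frame of rack_top between 0.02 and 0.04 m and x of foot_face in the frame of rack_top between -0.015 and 0.015 m and angle between the x axis of block and the x axis of rack, either way round below 0.35 rad and contact force between the fingers and block above 0.5 N), for 0.04 s.
4. the held block presses on the cover with over 3 N, foot across the plate, at the rack's centre (within 10 mm) (contact force between block and cover above 3 N and y of foot_face in the frame of rack_top between -0.01 and 0.01 m and x of foot_face in the frame of rack_top between -0.015 and 0.015 m and angle between the x axis of block and the x axis of rack, either way round below 0.35 rad and contact force between the fingers and block above 0.5 N), for 0.04 s.
5. the held block presses on the cover with over 3 N, foot across the plate, at 20 to 40 mm right of the rack's centre (contact force between block and cover above 3 N and y of foot_face in the frame of rack_top between -0.04 and -0.02 m and x of foot_face in the frame of rack_top between -0.015 and 0.015 m and angle between the x axis of block and the x axis of rack, either way round below 0.35 rad and contact force between the fingers and block above 0.5 N), for 0.04 s.
6. the held block presses on the cover with over 3 N, foot across the plate, at the right-hand end (more than 60 mm right of the centre) (contact force between block and cover above 3 N and y of foot_face in the frame of rack_top between -0.095 and -0.06 m and x of foot_face in the frame of rack_top between -0.015 and 0.015 m and angle between the x axis of block and the x axis of rack, either way round below 0.35 rad and contact force between the fingers and block above 0.5 N), for 0.04 s.
At the end, for the whole second after the job is handed in: The cover lies level on the rack, centred within 4 mm along and across and turned by less than 0.05 rad; the block stands upright (within 0.1 rad) on the bench, touching neither rack nor cover; both at rest; the two bystanders within 25 mm of where they were (x of cover in the frame of rack_top between -0.004 and 0.004 m and y of cover in the frame of rack_top between -0.004 and 0.004 m and z of cover in the frame of rack_top between -0.003 and 0.003 m and angle between the y axis of cover and the y axis of rack, either way round below 0.05 rad and angle between cover's own z axis and vertical below 0.04 rad and linear speed of each of cover, block below 0.02 m/s and angle between block's own z axis and vertical below 0.1 rad and height (world z) of foot_face between -0.004 and 0.004 m and contact force between block and rack below 0.1 N and contact force between block and cover below 0.1 N and distance of each of swab_rack, spray_bottle from where it was at the start of the episode below 0.025 m).
It fails at once if the rack with the two swab tubes is moved more than 25 mm (distance of swab_rack from where it was at the start of the episode above 0.025 m).
It fails at once if the bottle is moved more than 25 mm (distance of spray_bottle from where it was at the start of the episode above 0.025 m).
It fails at once if the block presses on the cover with more than 25 N (contact force between block and cover above 25 N).
It fails at once if the cover is dropped (faster than 0.5 m/s with nothing holding it) (linear speed of cover above 0.5 m/s and contact force between the fingers and cover below 0.01 N).
It also fails if it takes over 62 s, if anything falls off the work surface, if the arm or the gripper's body presses on something with over 40 N, if the wrist force passes 120 N, or if a joint passes its speed limit or range.

## Working session

There is one attempt and no reset: what is moved stays moved. The work goes in short steps, Python scripts to look and compute and a shell command to move; the robot and the scene stay as the last step left them, time stands still between calls to the robot, and variables do not carry over. Pictures are saved under pics/ and viewed, and the job is handed in when it is done.

```bash
ls; mkdir -p pics
cat > h.py <<'E'
import numpy as np, cv2
from scipy.spatial.transform import Rotation as R
from bench import ctrl
def Rm(o):
    o=np.array(o,float)
    if o.shape==(3,3): return o
    return R.from_rotvec(o).as_matrix() if o.size==3 else R.from_quat(o).as_matrix()
def w(c,p): return Rm(c["orientation"])@np.array(p)+np.array(c["position"])
def cloud(c,mask=None):
    K=np.array(c["camera_matrix"]);z=c["z_map"];v,u=np.nonzero((z>0)&(mask if mask is not None else True))
    d=z[v,u];P=np.c_[(u-K[0,2])/K[0,0]*d,(v-K[1,2])/K[1,1]*d,d]
    return P@Rm(c["orientation"]).T+np.array(c["position"]),u,v
E
python3 - <<'E'
from h import *
o=ctrl.get_obs()
for k in o: print(k,np.round(o[k],3))
for n in ["top","scene"]:
    c=ctrl.camera(n); cv2.imwrite(f"pics/{n}0.png",c["frame"])
    print(n,c["orientation"],c["position"],c["camera_matrix"])
    for q in ["rack","rack_top","cover","block","foot_face","swab_rack","spray_bottle"]:
        r=ctrl.pinpoint(n,q)
        for e in r[:2]: print(q,round(e["confidence"],2),np.round(w(c,e["location"]),4))
print(ctrl.get_obs()["t"])
E
```

```text
pics
t 0.0
joints [ 1.179  0.264 -0.049  1.259  0.     1.415]
qd [ 0.    -0.    -0.001 -0.     0.001  0.002]
joint_torque [ 4.0000e-03 -6.3760e+01  3.8457e+01  1.4000e-02  0.0000e+00 -0.0000e+00]
position [0.123 0.51  0.231]
tool_rot [ 0.185  1.563 -0.187]
force [ 1.053 -0.264  0.527]
moment [-0.033 -0.026  0.015]
gripper_width 0.999
top [-2.14139462  2.18308734 -0.12146777] [0.44018677 0.0246128  1.41122983] [[468.8346046    0.         259.99557334]
 [  0.         468.8346046  180.344244  ]
 [  0.           0.           1.        ]]
rack 0.87 [ 0.5204  0.0152 -0.001 ]
rack_top 0.75 [0.5204 0.0109 0.0482]
cover 0.71 [ 0.5308 -0.3243 -0.0021]
block 0.58 [ 5.208e-01  2.871e-01 -1.000e-04]
foot_face 0.35 [ 0.5184  0.2854 -0.0029]
swab_rack 0.88 [ 0.7215 -0.2551  0.0021]
spray_bottle 0.9 [7.096e-01 2.253e-01 5.000e-04]
spray_bottle 0.51 [0.522  0.2883 0.002 ]
scene [-2.29125484 -1.29456311  0.38257782] [ 1.22768894 -0.37417317  1.22651423] [[493.45629075   0.         251.21177985]
 [  0.         493.45629075 192.03754191]
 [  0.           0.           1.        ]]
rack 0.83 [ 0.521   0.0123 -0.0044]
rack_top 0.93 [0.5235 0.0181 0.0479]
cover 0.91 [ 0.5304 -0.3238 -0.0013]
block 0.94 [ 0.5236  0.2815 -0.0034]
foot_face 0.72 [ 5.185e-01  2.831e-01 -5.000e-04]
foot_face 0.57 [0.5243 0.285  0.0043]
swab_rack 0.9 [ 0.7254 -0.2558  0.0018]
spray_bottle 0.75 [ 0.7131  0.2245 -0.0009]
spray_bottle 0.73 [ 0.5325 -0.3235 -0.0039]
0.8
```

View pics/top0.png

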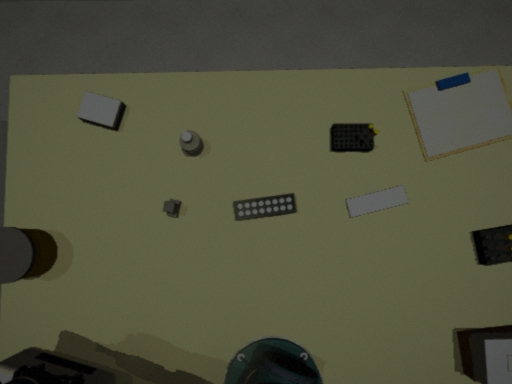

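View pics/scene0.png

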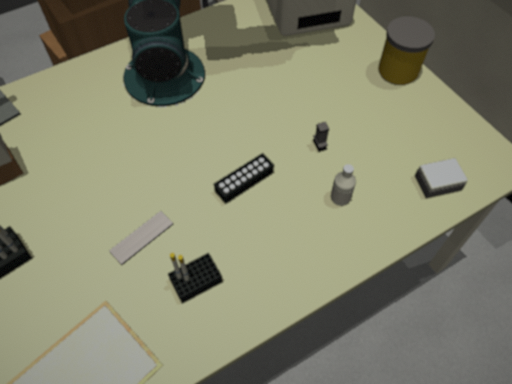

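```bash
cat > fit.py <<'E'
from h import *
def rect(P):
    P=P[:,:2].astype(np.float32); r=cv2.minAreaRect(P)
    b=cv2.boxPoints(r); e=[b[1]-b[0],b[2]-b[1]]; l=max(e,key=np.linalg.norm)
    a=np.degrees(np.arctan2(l[1],l[0]))%180
    return np.round(r[0],4),np.round(sorted(r[1]),4),round(a,2)
def top(n,q,zlo,zhi,c=None):
    c=c or ctrl.camera(n); m=ctrl.outline_of(n,q)
    if not m: print(n,q,"none");return
    P,u,v=cloud(c,m[0]["mask"]); k=(P[:,2]>zlo)&(P[:,2]<zhi)
    P=P[k]
    if len(P)<10: print(n,q,"few",len(P));return
    print(n,q,"z",np.round(np.median(P[:,2]),4),len(P),rect(P))
E
python3 - <<'E'
from fit import *
for n in ["top","scene"]:
    c=ctrl.camera(n)
    top(n,"rack",.038,.055,c); top(n,"cover",.003,.018,c); top(n,"block",.085,.105,c); top(n,"block",.004,.05,c)
E
```

```text
top rack z 0.0427 707 (array([0.5197, 0.0147]), array([0.0561, 0.179 ]), np.float32(96.52))
top cover z 0.0095 1082 (array([ 0.531 , -0.3215]), array([0.0555, 0.1817]), np.float32(102.93))
top block z 0.0927 112 (array([0.5212, 0.2847]), array([0.0292, 0.0298]), np.float32(167.66))
top block z 0.0272 93 (array([0.5216, 0.2876]), array([0.0357, 0.0491]), np.float32(167.83))
scene rack z 0.0421 698 (array([0.5243, 0.012 ]), array([0.0602, 0.1822]), np.float32(97.82))
scene cover z 0.0096 1239 (array([ 0.5331, -0.3247]), array([0.0644, 0.1823]), np.float32(101.92))
scene block z 0.0925 97 (array([0.5267, 0.2818]), array([0.0313, 0.0332]), np.float32(83.73))
scene block z 0.0264 145 (array([0.5247, 0.2824]), array([0.0301, 0.0568]), np.float32(168.3))
```

```bash
cat >> h.py <<'E'
def yawdeg(M): return np.degrees(np.arctan2(M[1,1],M[0,1]))
def plan(p,yaw=None):
    "shift in tool axes (before turning), turn deg about tool x (positive lowers yaw)"
    o=ctrl.get_obs(); M=Rm(o["tool_rot"]); d=M.T@(np.array(p)-o["position"])
    y=yawdeg(M); t=0 if yaw is None else -((yaw-y+90)%180-90)
    print("t",round(o["t"],2),"shift mm",np.round(d*1e3,1),"turn",round(t,2),"yaw now",round(y,2),"pos",np.round(o["position"],4),"g",round(o["gripper_width"],3),"j",np.round(o["joints"],2))
E
python3 - <<'E'
from h import *
print(np.round(Rm(ctrl.get_obs()["tool_rot"]),3))
plan([.531,-.322,.231],12.9)
E
```

```text
[[-0.     0.235  0.972]
 [ 0.     0.972 -0.235]
 [-1.     0.    -0.   ]]
t 1.3 shift mm [ 3.000e-01 -7.134e+02  5.917e+02] turn 63.53 yaw now 76.43 pos [0.1232 0.5104 0.2313] g 1.002 j [ 1.18  0.26 -0.05  1.26  0.    1.42]
```

```bash
python3 -m jog '[[[0,-0.03,0.025,0],[0,-0.03,0.025,0],[0,-0.03,0.025,0],[0,-0.03,0.025,0],[0,-0.03,0.025,0],[0,-0.03,0.025,0],[0,-0.03,0.025,0],[0,-0.03,0.025,0],[0,-0.03,0.025,0],[0,-0.03,0.025,0]]]' 0.075 40
python3 -m jog '[[[0,-0.03,0.025,0],[0,-0.03,0.025,0],[0,-0.03,0.025,0],[0,-0.03,0.025,0],[0,-0.03,0.025,0],[0,-0.03,0.025,0],[0,-0.03,0.025,0],[0,-0.03,0.025,0],[0,-0.03,0.025,0],[0,-0.03,0.025,0]]]'
python3 -m jog '[[[0,-0.03,0.025,0],[0,-0.03,0.025,0],[0,-0.03,0.025,0],[0,0,0,7],[0,0,0,7],[0,0,0,7],[0,0,0,7],[0,0,0,7],[0,0,0,7],[0,0,0,7]]]'
python3 -m jog '[[[0,0,0,7],[0,0,0,7],[0,0,0,0],[0,0,0,0]]]'
python3 - <<'E'
from h import *
plan([.531,-.322,.231],12.9)
c=ctrl.camera("wrist"); cv2.imwrite("pics/w1.png",c["frame"]); print(c["camera_matrix"],c["position"],c["orientation"])
for q in ["cover"]:
  for e in ctrl.pinpoint("wrist",q)[:2]: print(q,e["confidence"],w(c,e["location"]))
E
```

```text
t: 2.13
position: [0.2939, 0.1634, 0.2315]
tool_rot: [0.186, 1.562, -0.185]
force: [2.1, 0.6, -0.4]
gripper_width: 0.876
t: 2.97
position: [0.4659, -0.1852, 0.2313]
tool_rot: [0.186, 1.562, -0.186]
force: [1.5, 0.6, 0.8]
gripper_width: 0.875
t: 3.8
position: [0.5172, -0.2882, 0.2312]
tool_rot: [0.854, 1.397, -0.854]
force: [0.1, 0.3, -0.6]
gripper_width: 0.879
t: 4.13
position: [0.5172, -0.2882, 0.2313]
tool_rot: [1.032, 1.313, -1.032]
force: [-0.0, 0.1, 0.1]
gripper_width: 0.879
t 4.13 shift mm [ 0.3  5.4 36.1] turn 0.76 yaw now 13.66 pos [ 0.5172 -0.2882  0.2313] g 0.879 j [-0.65  0.38  0.13  1.32  0.    0.69]
[[297.31863964   0.         257.38031042]
 [  0.         297.31863964 189.07491212]
 [  0.           0.           1.        ]] [ 0.50108288 -0.21739732  0.37410426] [2.83687726 0.33945236 0.04937501]
cover 0.6 [ 0.53308746 -0.32112263 -0.00054525]
```

View pics/w1.png

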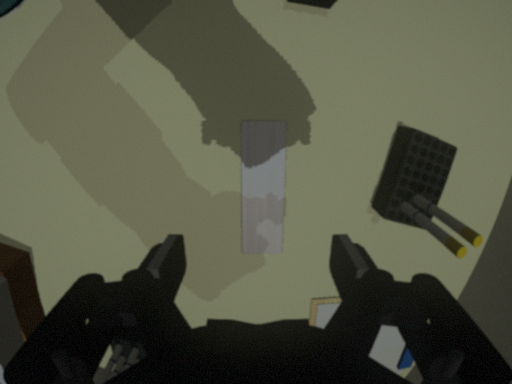

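```bash
cat >> fit.py <<'E'
def wcloud(c,mask):
    K=np.array(c["camera_matrix"]);z=c["z_map"];v,u=np.nonzero((z>0)&mask)
    a=(u-K[0,2])/K[0,0];b=(v-K[1,2])/K[1,1];r=np.hypot(a,b)+1e-9
    s=np.tan(r)/r; d=z[v,u]
    return np.c_[a*s*d,b*s*d,d]@Rm(c["orientation"]).T+np.array(c["position"])
def wtop(q,zlo,zhi,name=None):
    c=ctrl.camera("wrist"); 
    if name: cv2.imwrite(name,c["frame"])
    for m in ctrl.outline_of("wrist",q)[:1]:
        P=wcloud(c,m["mask"]);k=(P[:,2]>zlo)&(P[:,2]<zhi);P=P[k]
        print("wrist",q,round(m["confidence"],2),"z",np.round(np.median(P[:,2]),4),len(P),rect(P),"med",np.round(np.median(P[:,:2],axis=0),4))
    return c
E
python3 - <<'E'
from fit import *
wtop("cover",.003,.02)
E
```

```text
wrist cover 0.7 z 0.0102 5711 (array([ 0.5339, -0.3229]), array([0.0563, 0.1806]), np.float32(103.18)) med [ 0.5323 -0.3145]
```

Run:
```python
from h import *
plan([.5335,-.3227,.001],13.2)
```

```text
t 4.33 shift mm [230.3   7.7  37.4] turn 0.38 yaw now 13.58 pos [ 0.5172 -0.2882  0.2313] g 0.876 j [-0.65  0.38  0.13  1.32  0.    0.69]
```

```bash
python3 -m jog '[[[0.01,0.004,0.019,0.4],[0.03,0.0037,0.0184,0],[0.035,0,0,0],[0.035,0,0,0],[0.035,0,0,0],[0.03,0,0,0],[0.025,0,0,0],[0.01,0,0,0],[0,0,0,0]]]'
python3 - <<'E'
from h import *
plan([.5335,-.3227,.001],13.2)
c=ctrl.camera("wrist"); cv2.imwrite("pics/w2.png",c["frame"])
E
```

```text
t: 5.08
position: [0.5323, -0.322, 0.0193]
tool_rot: [1.04, 1.312, -1.04]
force: [-0.3, 0.5, 0.5]
gripper_width: 0.88
t 5.08 shift mm [18.3  1.1  1. ] turn -0.11 yaw now 13.09 pos [ 0.5323 -0.322   0.0193] g 0.88 j [-0.68  0.56 -0.17  0.85  0.    0.67]
```

View pics/w2.png

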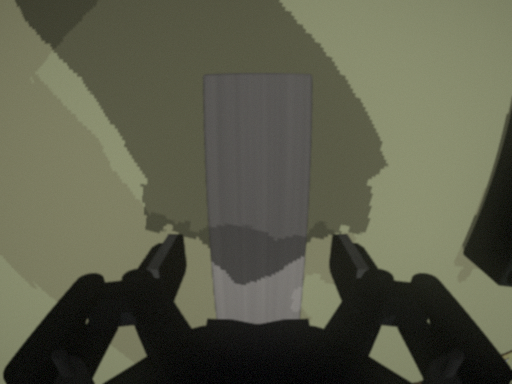

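```bash
python3 -m jog '[[[0.01,0.001,0.001,0],[0.008,0,0,0],[0,0,0,0],[0,0,0,0]]]'
python3 -m jog '[[[0,0,0,0],[0,0,0,0],[0,0,0,0],[0,0,0,0],[0,0,0,0],[0,0,0,0]]]' 0.04 40
python3 -m jog '[[[-0.01,0,0,0],[-0.02,0,0,0],[-0.03,0,0,0],[-0.04,0,0,0],[-0.04,0,0,0],[0,0,0,0],[0,0,0,0]]]'
python3 - <<'E'
from fit import *
plan([.5335,-.3227,.001],13.2)
c=wtop("cover",.05,.3,"pics/w3.png")
E
```

```text
t: 5.47
position: [0.5345, -0.3236, 0.0034]
tool_rot: [1.04, 1.308, -1.04]
force: [0.3, 0.2, -0.3]
gripper_width: 0.88
t: 5.97
position: [0.5346, -0.3238, 0.0043]
tool_rot: [1.04, 1.307, -1.04]
force: [-2.7, 1.9, 8.5]
gripper_width: 0.628
t: 6.55
position: [0.5354, -0.3243, 0.146]
tool_rot: [1.039, 1.304, -1.039]
force: [-0.1, 0.1, -2.9]
gripper_width: 0.628
t 6.55 shift mm [145.   -1.9  -2.5] turn -0.16 yaw now 13.04 pos [ 0.5354 -0.3243  0.146 ] g 0.628 j [-0.67  0.47  0.04  1.14  0.    0.67]
wrist cover 0.69 z 0.1515 28087 (array([ 0.5319, -0.3051]), array([0.0564, 0.1439]), np.float32(103.17)) med [ 0.5295 -0.29  ]
```

View pics/w3.png

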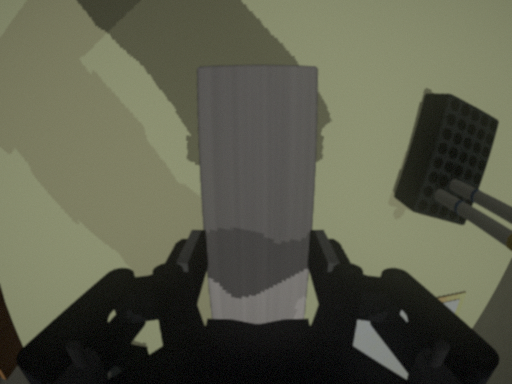

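Run:
```python
from h import *
M=Rm(ctrl.get_obs()["tool_rot"]);print(np.round(M,4))
plan([.54,-.165,.16],7)
```

```text
[[-7.000e-04  9.742e-01  2.255e-01]
 [ 6.000e-04  2.255e-01 -9.742e-01]
 [-1.000e+00 -6.000e-04 -8.000e-04]]
t 6.65 shift mm [ -17.2   41.4 -152.8] turn 6.03 yaw now 13.03 pos [ 0.5341 -0.3232  0.1427] g 0.62 j [-0.67  0.47  0.03  1.13  0.    0.67]
```

```bash
python3 -m jog '[[[-0.003,0.008,-0.025,1],[-0.003,0.008,-0.03,1],[-0.003,0.008,-0.03,1],[-0.003,0.008,-0.03,1],[-0.003,0.009,-0.025,1],[-0.002,0,-0.013,1],[0,0,0,0],[0,0,0,0],[0,0,0,0]]]'
python3 - <<'E'
from fit import *
plan([.54,-.165,.16],7)
c=wtop("cover",.1,.3,"pics/w4.png")
wtop("rack",.038,.055)
for n in ["top","scene"]:
  top(n,"rack",.038,.055)
plan([.54,-.165,.16],7)
c=wtop("cover",.1,.3)
c=wtop("rack",.038,.055)
for q in ["rack_top","rack"]:
  for e in ctrl.pinpoint("wrist",q)[:1]: print(q,e["confidence"],w(c,e["location"]))
plan([.54,-.165,.16],7)
E
```

```text
t: 7.4
position: [0.5458, -0.1659, 0.1594]
tool_rot: [1.118, 1.266, -1.119]
force: [-0.4, -0.6, -2.6]
gripper_width: 0.622
t 7.4 shift mm [-0.6 -5.6 -1.6] turn 0.04 yaw now 7.04 pos [ 0.5458 -0.1659  0.1594] g 0.622 j [-0.44  0.37 -0.08  1.12 -0.    1.01]
wrist cover 0.73 z 0.165 28016 (array([ 0.5442, -0.1462]), array([0.0562, 0.1435]), np.float32(97.17)) med [ 0.543  -0.1309]
wrist rack 0.79 z 0.0428 2423 (array([ 0.5269, -0.0289]), array([0.0569, 0.0618]), np.float32(96.62)) med [ 0.5279 -0.0327]
top rack z 0.0427 745 (array([0.5199, 0.0147]), array([0.0566, 0.1797]), np.float32(96.58))
scene rack z 0.0424 741 (array([0.5245, 0.0123]), array([0.0619, 0.1813]), np.float32(97.06))
t 7.8 shift mm [ 0.2 -5.9 -1.6] turn 0.01 yaw now 7.01 pos [ 0.5461 -0.1658  0.1602] g 0.626 j [-0.44  0.37 -0.08  1.12  0.    1.01]
wrist cover 0.91 z 0.1658 28124 (array([ 0.5446, -0.1463]), array([0.0565, 0.144 ]), np.float32(96.97)) med [ 0.5433 -0.131 ]
wrist rack 0.87 z 0.0429 2409 (array([ 0.5268, -0.0287]), array([0.0562, 0.0612]), np.float32(96.73)) med [ 0.5255 -0.0317]
rack 0.6 [ 0.52428715  0.01661937 -0.0013571 ]
t 8.1 shift mm [ 0.3 -6.  -1.2] turn 0.03 yaw now 7.03 pos [ 0.5461 -0.1655  0.1603] g 0.626 j [-0.44  0.37 -0.08  1.12 -0.    1.01]
```

View pics/w4.png

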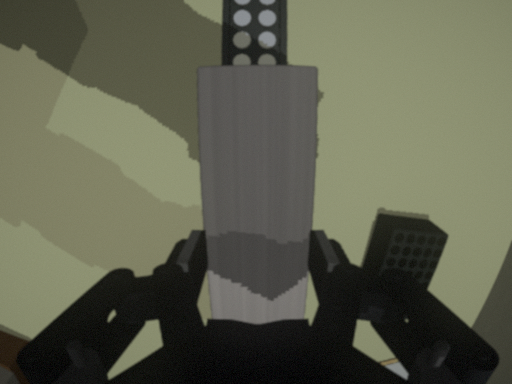

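Run:
```python
from fit import *
plan([.42,-.10,.16],6.7)
```

```text
t 8.1 shift mm [   0.3 -117.1  -80.5] turn 0.33 yaw now 7.03 pos [ 0.5461 -0.1655  0.1603] g 0.626 j [-0.44  0.37 -0.08  1.12 -0.    1.01]
```

```bash
python3 -m jog '[[[0,-0.02,-0.015,0.3],[0,-0.025,-0.02,0],[0,-0.03,-0.02,0],[0,-0.025,-0.015,0],[0,-0.017,-0.01,0],[0,0,0,0],[0,0,0,0],[0,0,0,0]]]'
python3 - <<'E'
from fit import *
plan([.42,-.10,.16],6.7)
wtop("cover",.1,.3,"pics/w5.png")
for i in range(2):c=wtop("rack",.038,.055)
for q in ["rack_top","rack"]:
  for e in ctrl.pinpoint("wrist",q)[:1]: print(q,e["confidence"],w(c,e["location"]))
plan([.42,-.10,.16],6.7)
E
```

```text
t: 8.77
position: [0.4213, -0.1002, 0.1606]
tool_rot: [1.122, 1.261, -1.122]
force: [0.6, -0.2, -3.0]
gripper_width: 0.621
t 8.77 shift mm [ 0.6 -1.2 -0.4] turn 0.03 yaw now 6.73 pos [ 0.4213 -0.1002  0.1606] g 0.621 j [-0.42  0.14 -0.41  1.02  0.    1.03]
wrist cover 0.97 z 0.1662 27988 (array([ 0.4198, -0.0804]), array([0.0562, 0.1436]), np.float32(96.79)) med [ 0.4186 -0.0652]
wrist rack 0.93 z 0.0427 6600 (array([0.5223, 0.0098]), array([0.0574, 0.1722]), np.float32(96.52)) med [0.5215 0.0052]
wrist rack 0.78 z 0.0428 6620 (array([0.5222, 0.0101]), array([0.0575, 0.1723]), np.float32(96.56)) med [0.5217 0.005 ]
rack_top 0.71 [0.522635   0.01192939 0.04213634]
rack 0.83 [0.52553346 0.01644111 0.00057935]
t 9.17 shift mm [ 0.2 -0.7 -0.1] turn 0.03 yaw now 6.73 pos [ 0.4207 -0.1     0.1602] g 0.622 j [-0.42  0.14 -0.41  1.02 -0.    1.03]
```

View pics/w5.png

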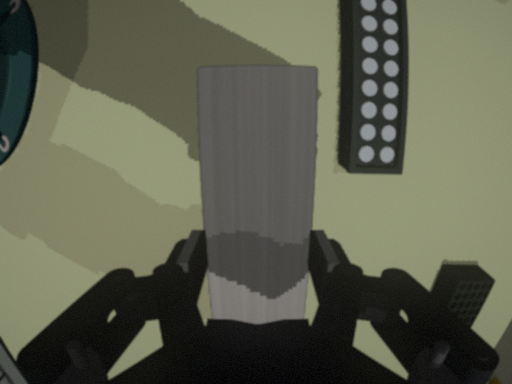

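Run:
```python
from fit import *
plan([.5208,.0125,.09],6.5)
```

```text
t 9.17 shift mm [  70.1  112.7 -100. ] turn 0.23 yaw now 6.73 pos [ 0.4207 -0.1     0.1602] g 0.622 j [-0.42  0.14 -0.41  1.02 -0.    1.03]
```

```bash
python3 -m jog '[[[0,0.02,-0.018,0.2],[0,0.025,-0.022,0],[0.015,0.03,-0.027,0],[0.02,0.025,-0.022,0],[0.02,0.0127,-0.011,0],[0.015,0,0,0],[0,0,0,0],[0,0,0,0],[0,0,0,0]]]'
python3 - <<'E'
from fit import *
plan([.5208,.0125,.06],6.5)
wtop("cover",.05,.3,"pics/w6.png")
c=ctrl.camera("top");cv2.imwrite("pics/t6.png",cv2.resize(c["frame"][130:270,180:360],None,fx=4,fy=4))
top("top","cover",.05,.2);top("scene","cover",.05,.2)
plan([.5208,.0125,.0495],6.5)
E
```

```text
t: 9.92
position: [0.5203, 0.0109, 0.0916]
tool_rot: [1.125, 1.26, -1.125]
force: [-0.2, -0.1, -3.2]
gripper_width: 0.626
t 9.92 shift mm [31.6  0.7 -1.5] turn 0.0 yaw now 6.5 pos [0.5203 0.0109 0.0916] g 0.626 j [-0.14  0.34 -0.34  0.89 -0.    1.32]
wrist cover 0.61 z 0.0973 27952 (array([0.5191, 0.0304]), array([0.0564, 0.1445]), np.float32(96.68)) med [0.5178 0.0461]
top cover none
scene cover none
t 10.27 shift mm [41.7  0.7 -1.3] turn 0.01 yaw now 6.51 pos [0.5202 0.0111 0.0912] g 0.625 j [-0.14  0.34 -0.34  0.89 -0.    1.32]
```

View pics/w6.png

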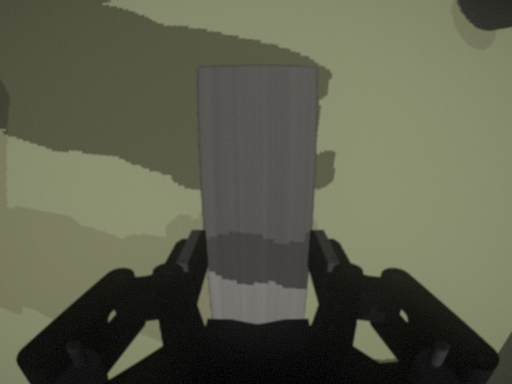

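```bash
python3 -m jog '[[[0.01,0.0006,-0.0014,0],[0.015,0,0,0],[0.008,0,0,0],[0.004,0,0,0],[0,0,0,0],[0,0,0,0]]]'
python3 - <<'E'
from fit import *
plan([.5208,.0125,.0495],6.5)
E
```

```text
t: 10.77
position: [0.5207, 0.0128, 0.054]
tool_rot: [1.125, 1.261, -1.125]
force: [0.3, 0.1, -2.0]
gripper_width: 0.627
t 10.77 shift mm [4.5 0.1 0.3] turn 0.03 yaw now 6.53 pos [0.5207 0.0128 0.054 ] g 0.627 j [-0.13  0.38 -0.39  0.8  -0.    1.32]
```

```bash
python3 -m jog '[[[0.001,0,0,0],[0.001,0,0,0],[0.001,0,0,0],[0,0,0,0],[0,0,0,0]]]'
python3 -m jog '[[[0.001,0,0,0],[0,0,0,0],[0,0,0,0]]]'
```

```text
t: 11.18
position: [0.5206, 0.0128, 0.0508]
tool_rot: [1.125, 1.261, -1.125]
force: [-0.2, 0.1, -3.1]
gripper_width: 0.62
t: 11.43
position: [0.5205, 0.0128, 0.0497]
tool_rot: [1.125, 1.261, -1.125]
force: [0.3, 0.2, -3.0]
gripper_width: 0.623
```

```bash
python3 -m jog '[[[0.0005,0,0,0],[0,0,0,0],[0,0,0,0]]]'
```

```text
t: 11.68
position: [0.5206, 0.0128, 0.0495]
tool_rot: [1.125, 1.261, -1.125]
force: [-1.1, -0.2, 2.6]
gripper_width: 0.623
```

```bash
python3 -m jog '[[[0,0,0,0],[0,0,0,0],[0,0,0,0],[0,0,0,0]]]' 0.072
python3 -m jog '[[[-0.01,0,0,0],[-0.02,0,0,0],[-0.03,0,0,0],[-0.03,0,0,0],[-0.02,0,0,0],[0,0,0,0],[0,0,0,0]]]'
python3 - <<'E'
from fit import *
plan([.5208,.0125,.0495],6.5)
wtop("cover",.05,.07,"pics/w7.png")
wtop("cover",.05,.07)
E
```

```text
t: 12.02
position: [0.5206, 0.0128, 0.0493]
tool_rot: [1.125, 1.261, -1.125]
force: [-0.2, -0.4, -0.1]
gripper_width: 0.847
t: 12.6
position: [0.5212, 0.0128, 0.16]
tool_rot: [1.126, 1.259, -1.124]
force: [-0.2, 0.2, -0.2]
gripper_width: 0.845
t 12.6 shift mm [110.5  -0.6   0.2] turn 0.03 yaw now 6.53 pos [0.5212 0.0128 0.16  ] g 0.845 j [-0.13  0.29 -0.21  1.07  0.    1.32]
wrist cover 0.9 z 0.0552 12247 (array([0.5213, 0.0145]), array([0.0567, 0.1793]), np.float32(96.61)) med [0.5205 0.026 ]
wrist cover 0.88 z 0.0552 12388 (array([0.5215, 0.0138]), array([0.0566, 0.1806]), np.float32(96.73)) med [0.5204 0.0259]
```

View pics/w7.png

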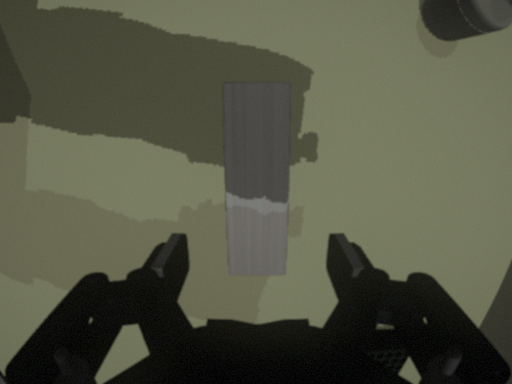

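Run:
```python
from fit import *
plan([.53,.24,.2],-12.2)
```

```text
t 12.8 shift mm [ -41.7   35.7 -224.5] turn 18.73 yaw now 6.53 pos [0.52   0.0129 0.1582] g 0.845 j [-0.13  0.29 -0.21  1.07 -0.    1.32]
```

```bash
python3 -m jog '[[[-0.01,0.005,-0.03,0],[-0.01,0.006,-0.04,0],[-0.01,0.006,-0.04,0],[-0.01,0.007,-0.04,0],[0,0.006,-0.04,0],[0,0.006,-0.034,6],[0,0,0,6],[0,0,0,6.7],[0,0,0,0],[0,0,0,0]]]'
python3 - <<'E'
from fit import *
plan([.53,.24,.2],-12.2)
c=ctrl.camera("wrist");cv2.imwrite("pics/w8.png",c["frame"])
wtop("block",.085,.105);wtop("block",.005,.03);wtop("block",.085,.105)
for e in ctrl.pinpoint("wrist","block")[:1]: print(e["confidence"],w(c,e["location"]))
top("top","cover",.05,.07);top("scene","cover",.05,.07)
c=ctrl.camera("top");cv2.imwrite("pics/t8.png",cv2.resize(c["frame"][150:270,150:320],None,fx=4,fy=4))
c=ctrl.camera("scene");cv2.imwrite("pics/s8.png",cv2.resize(c["frame"][130:220,190:300],None,fx=5,fy=5,interpolation=cv2.INTER_CUBIC))
E
```

```text
t: 13.63
position: [0.5306, 0.2393, 0.1985]
tool_rot: [1.36, 1.104, -1.362]
force: [0.0, 0.0, -0.2]
gripper_width: 0.84
t 13.63 shift mm [-1.5 -0.7 -0.6] turn 0.24 yaw now -11.96 pos [0.5306 0.2393 0.1985] g 0.84 j [ 0.28  0.37  0.03  1.23 -0.    2.06]
wrist block 0.79 z 0.094 1290 (array([0.5234, 0.2848]), array([0.0305, 0.0307]), np.float32(77.48)) med [0.5242 0.2856]
wrist block 0.66 z 0.0279 355 (array([0.5235, 0.2854]), array([0.0292, 0.0492]), np.float32(167.53)) med [0.5414 0.2862]
wrist block 0.93 z 0.094 1264 (array([0.5232, 0.2851]), array([0.03  , 0.0304]), np.float32(77.82)) med [0.5239 0.2856]
0.83 [ 0.51985434  0.28690129 -0.00094669]
top cover z 0.0545 1130 (array([0.5193, 0.0151]), array([0.0561, 0.1793]), np.float32(96.69))
scene cover z 0.0546 955 (array([0.5245, 0.0119]), array([0.0576, 0.1787]), np.float32(95.9))
```

View pics/w8.png

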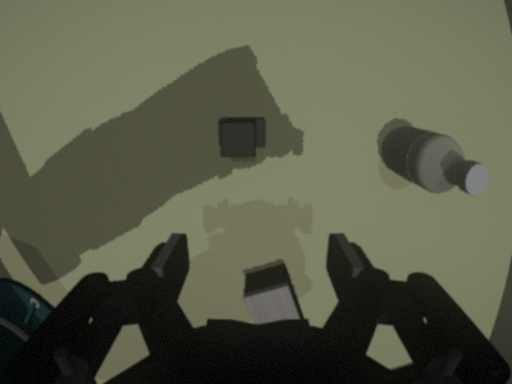

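View pics/s8.png

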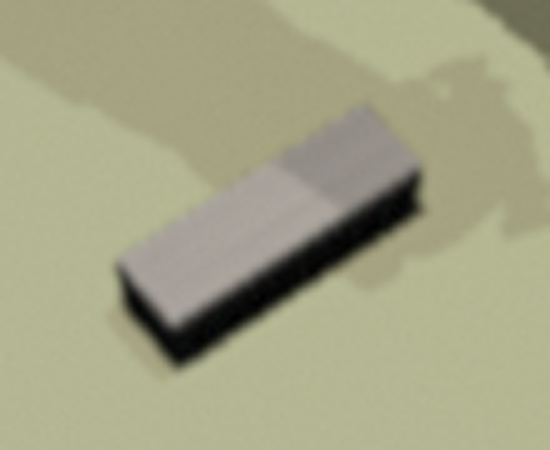

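View pics/t8.png

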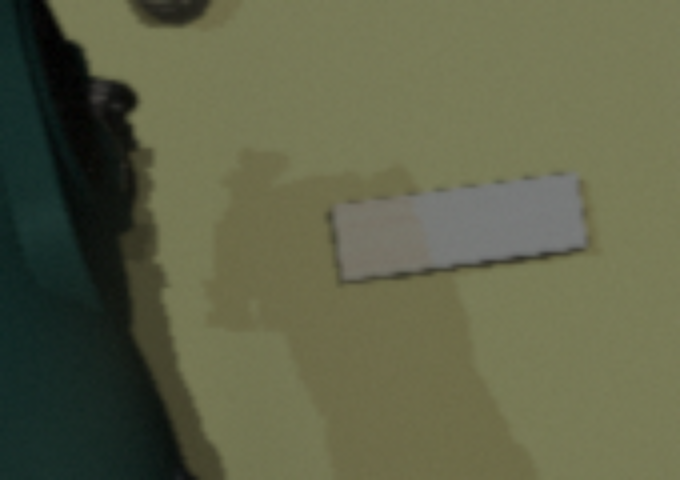

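Run:
```python
from fit import *
plan([.5228,.2847,.046],-12.4)
```

```text
t 14.33 shift mm [153.2 -17.5 -42.7] turn 0.24 yaw now -12.16 pos [0.5309 0.2393 0.1992] g 0.845 j [ 0.28  0.37  0.03  1.23 -0.    2.07]
```

```bash
python3 -m jog '[[[0.005,-0.009,-0.02,0.2],[0.02,-0.0085,-0.0227,0],[0.03,0,0,0],[0.035,0,0,0],[0.035,0,0,0],[0.02,0,0,0],[0.008,0,0,0],[0,0,0,0],[0,0,0,0]]]'
python3 - <<'E'
from fit import *
plan([.5228,.2847,.046],-12.4)
c=ctrl.camera("wrist");cv2.imwrite("pics/w9.png",c["frame"])
E
```

```text
t: 15.08
position: [0.5233, 0.2849, 0.0471]
tool_rot: [1.367, 1.099, -1.366]
force: [0.5, -0.4, 1.3]
gripper_width: 0.844
t 15.08 shift mm [ 1.1 -0.5  0.3] turn 0.03 yaw now -12.37 pos [0.5233 0.2849 0.0471] g 0.844 j [ 0.36  0.49 -0.21  0.87 -0.    2.15]
```

View pics/w9.png

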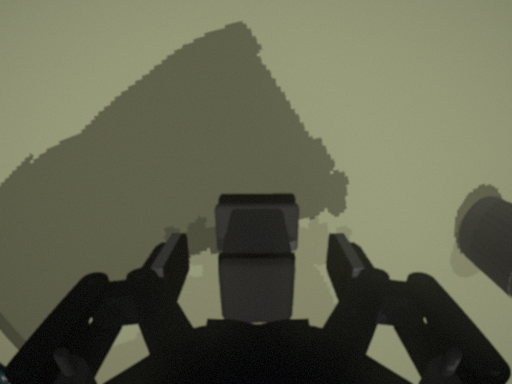

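```bash
python3 -m jog '[[[0,0,0,0],[0,0,0,0],[0,0,0,0],[0,0,0,0],[0,0,0,0],[0,0,0,0],[0,0,0,0]]]' 0.015 60
python3 -m jog '[[[-0.01,0,0,0],[-0.02,0,0,0],[-0.03,0,0,0],[-0.035,0,0,0],[-0.015,0,0,0],[0,0,0,0],[0,0,0,0],[0,0,0,0]]]'
python3 - <<'E'
from fit import *
o=ctrl.get_obs();print(np.round(Rm(o["tool_rot"]),3))
c=ctrl.camera("wrist");cv2.imwrite("pics/w10.png",c["frame"])
c=ctrl.camera("scene");cv2.imwrite("pics/s10.png",cv2.resize(c["frame"][40:200,240:420],None,fx=4,fy=4,interpolation=cv2.INTER_CUBIC))
P=ctrl.pinpoint("scene","foot_face");print([(e["confidence"],np.round(w(c,e["location"]),4)) for e in P[:2]])
plan([.5205,.0138,.0],6.5)
dirv=np.array([-.113,.9936]); p=np.array([.5205,.0138])+.073*dirv; print(p)
plan([p[0],p[1],.125],6.5)
E
```

```text
t: 15.72
position: [0.5232, 0.2849, 0.0465]
tool_rot: [1.367, 1.099, -1.366]
force: [1.4, 0.6, 3.5]
gripper_width: 0.344
t: 16.38
position: [0.5221, 0.2845, 0.1551]
tool_rot: [1.365, 1.1, -1.368]
force: [0.1, 0.2, -2.0]
gripper_width: 0.345
[[-0.002  0.977 -0.214]
 [-0.001 -0.214 -0.977]
 [-1.    -0.002  0.001]]
[(0.66, array([0.5238, 0.2844, 0.1074]))]
t 16.53 shift mm [155.2  56.7 264.6] turn -18.87 yaw now -12.37 pos [0.5222 0.2845 0.155 ] g 0.345 j [ 0.36  0.41 -0.03  1.13  0.    2.15]
[0.512251  0.0863328]
t 16.53 shift mm [ 30.1  32.8 195.6] turn -18.87 yaw now -12.37 pos [0.5222 0.2845 0.155 ] g 0.345 j [ 0.36  0.41 -0.03  1.13  0.    2.15]
```

View pics/w10.png

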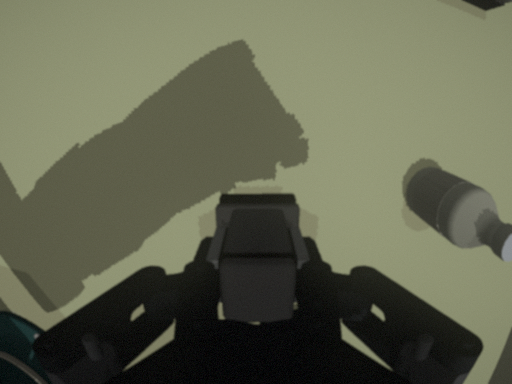

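View pics/s10.png

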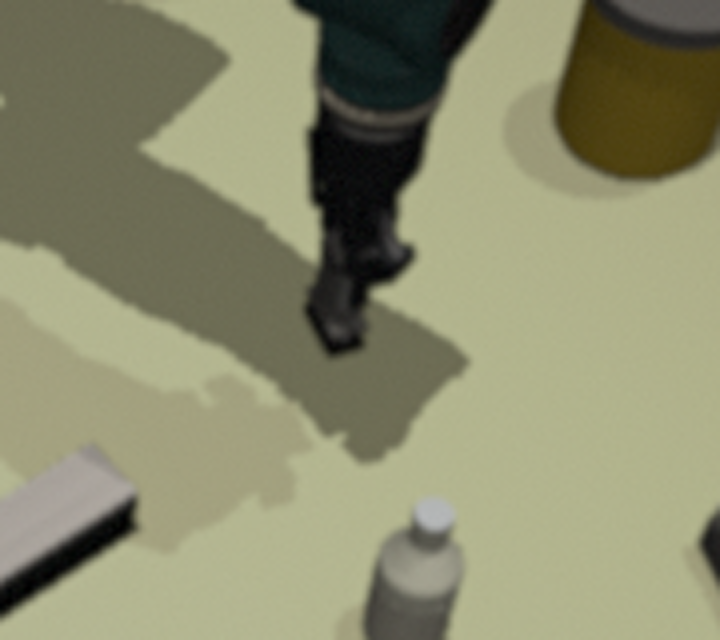

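```bash
python3 -m jog '[[[0,0.006,0.035,0],[0,0.007,0.04,0],[0,0.007,0.04,-6.3],[0,0,0,-6.3],[0,0,0,-6.3],[0,0,0,0],[0,0,0,0]]]'
python3 - <<'E'
from fit import *
plan([.5122,.0858,.112],6.5)
E
```

```text
t: 17.12
position: [0.5175, 0.1681, 0.1557]
tool_rot: [1.127, 1.26, -1.128]
force: [0.8, -0.2, -2.5]
gripper_width: 0.34
t 17.12 shift mm [ 43.7 -14.3  81.2] turn -0.17 yaw now 6.33 pos [0.5175 0.1681 0.1557] g 0.34 j [ 0.16  0.33 -0.16  1.08  0.    1.62]
```

```bash
python3 -m jog '[[[0,-0.005,0.025,-0.2],[0,-0.005,0.03,0],[0.01,-0.0045,0.026,0],[0.02,0,0,0],[0.013,0,0,0],[0,0,0,0],[0,0,0,0],[0,0,0,0]]]'
python3 - <<'E'
from fit import *
plan([.5122,.0858,.1015],6.5)
c=ctrl.camera("scene");cv2.imwrite("pics/s11.png",cv2.resize(c["frame"][70:230,190:370],None,fx=4,fy=4,interpolation=cv2.INTER_CUBIC))
P=ctrl.pinpoint("scene","foot_face");print([(e["confidence"],np.round(w(c,e["location"]),4)) for e in P[:2]])
c=ctrl.camera("wrist");cv2.imwrite("pics/w11.png",c["frame"])
print(ctrl.get_obs()["force"])
E
```

```text
t: 17.78
position: [0.513, 0.0865, 0.1138]
tool_rot: [1.123, 1.262, -1.122]
force: [0.6, 0.0, -1.6]
gripper_width: 0.348
t 17.78 shift mm [12.3 -0.9  0.6] turn 0.19 yaw now 6.69 pos [0.513  0.0865 0.1138] g 0.348 j [ 0.01  0.32 -0.3   0.95  0.    1.46]
[(0.39, array([0.5146, 0.0879, 0.068 ]))]
[-0.73925635 -0.36756015 -2.02294522]
```

View pics/s11.png

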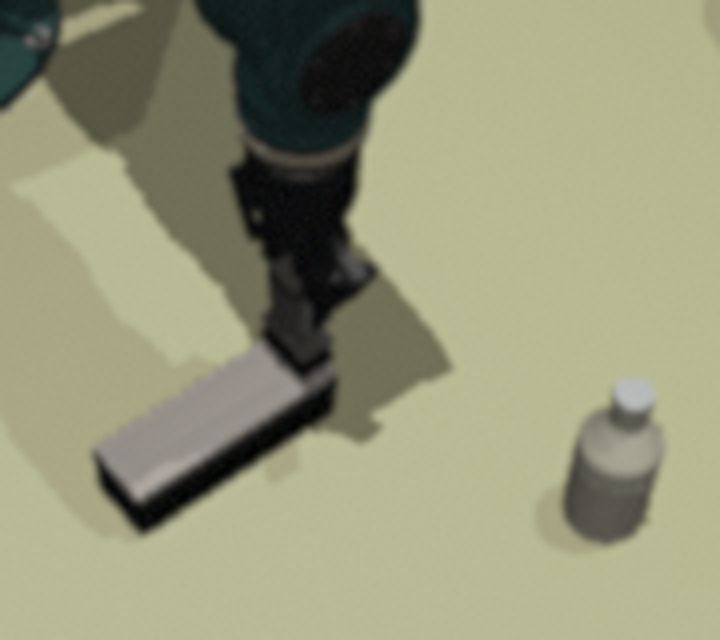

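View pics/w11.png

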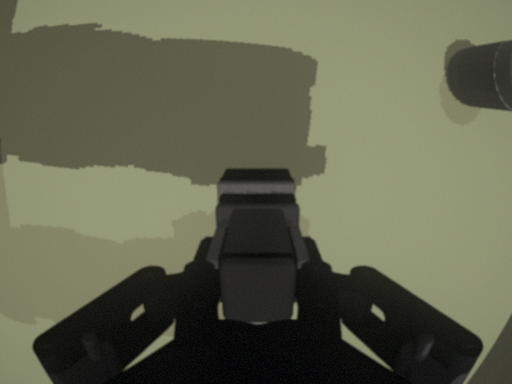

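```bash
python3 -m jog '[[[0.005,-0.0005,0.0005,0],[0.004,0,0,0],[0.001,0,0,0],[0,0,0,0],[0,0,0,0]]]'
python3 -m jog '[[[0.001,0,0,0],[0,0,0,0]]]'
python3 -m jog '[[[0.001,0,0,0],[0,0,0,0]]]'
```

```text
t: 18.35
position: [0.5122, 0.0855, 0.1031]
tool_rot: [1.122, 1.263, -1.122]
force: [0.6, 0.3, -2.6]
gripper_width: 0.345
t: 18.52
position: [0.5124, 0.0854, 0.1023]
tool_rot: [1.122, 1.262, -1.122]
force: [-0.1, 0.1, -1.2]
gripper_width: 0.341
t: 18.68
position: [0.5124, 0.0854, 0.1014]
tool_rot: [1.122, 1.262, -1.122]
force: [-1.2, -0.4, 2.7]
gripper_width: 0.345
```

```bash
python3 -m jog '[[[0.001,0,0,0],[0.0005,0,0,0],[0,0,0,0],[0,0,0,0]]]'
python3 - <<'E'
from fit import *
o=ctrl.get_obs();print(o["force"]);s=np.array([.5208,.0138]);dv=np.array([-.113,.9936])
print("along",(np.array(o["position"][:2])-s)@dv)
e=s-.073*dv; plan([e[0],e[1],o["position"][2]],6.5)
E
```

```text
t: 19.02
position: [0.5124, 0.0854, 0.0998]
tool_rot: [1.122, 1.262, -1.122]
force: [-0.5, -0.4, 3.3]
gripper_width: 0.343
[-0.51756603 -0.4090257   3.28971622]
along 0.07213480695694066
t 19.02 shift mm [  0.   -0.4 145.1] turn 0.23 yaw now 6.73 pos [0.5124 0.0854 0.0998] g 0.343 j [ 0.01  0.33 -0.32  0.92 -0.    1.46]
```

```bash
python3 -m jog '[[[0,0,0.003,0],[0,0,0.005,0],[0,0,0.006,0],[0,0,0.006,0],[0,0,0.006,0],[0,0,0.006,0],[0,0,0.006,0],[0,0,0.004,0]]]'
```

```text
t: 19.68
position: [0.5173, 0.0429, 0.0997]
tool_rot: [1.123, 1.262, -1.123]
force: [-0.5, 2.4, 4.3]
gripper_width: 0.34
```

```bash
python3 -m jog '[[[0,0,0.005,0],[0,0,0.006,0],[0,0,0.006,0],[0,0,0.006,0],[0,0,0.006,0],[0,0,0.006,0],[0,0,0.006,0],[0,0,0.006,0],[0,0,0.005,0]]]'
python3 - <<'E'
from fit import *
o=ctrl.get_obs();print(o["force"]);s=np.array([.5208,.0138]);dv=np.array([-.113,.9936])
print("along",(np.array(o["position"][:2])-s)@dv)
e=s-.073*dv; plan([e[0],e[1],o["position"][2]],6.5)
c=ctrl.camera("wrist");cv2.imwrite("pics/w12.png",c["frame"])
E
```

```text
t: 20.43
position: [0.5234, -0.0086, 0.0997]
tool_rot: [1.122, 1.262, -1.122]
force: [-0.4, 3.0, 4.2]
gripper_width: 0.344
[-0.36071968  3.03728956  4.24321156]
along -0.022526500954702548
t 20.43 shift mm [ 0.  -0.2 50.5] turn 0.22 yaw now 6.72 pos [ 0.5234 -0.0086  0.0997] g 0.344 j [-0.17  0.34 -0.31  0.92 -0.    1.28]
```

View pics/w12.png

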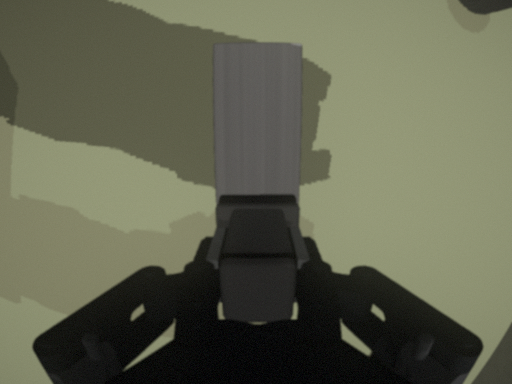

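```bash
python3 -m jog '[[[0,0,0.005,0],[0,0,0.006,0],[0,0,0.006,0],[0,0,0.006,0],[0,0,0.006,0],[0,0,0.006,0],[0,0,0.006,0],[0,0,0.005,0],[0,0,0.003,0],[0,0,0,0]]]'
python3 - <<'E'
from fit import *
o=ctrl.get_obs();print(o["force"]);s=np.array([.5208,.0138]);dv=np.array([-.113,.9936])
print("along",(np.array(o["position"][:2])-s)@dv)
c=ctrl.camera("wrist");cv2.imwrite("pics/w13.png",c["frame"])
c=ctrl.camera("scene");cv2.imwrite("pics/s13.png",cv2.resize(c["frame"][90:230,160:340],None,fx=4,fy=4,interpolation=cv2.INTER_CUBIC))
E
```

```text
t: 21.32
position: [0.5292, -0.0574, 0.0997]
tool_rot: [1.122, 1.262, -1.123]
force: [-0.1, -1.6, 4.7]
gripper_width: 0.34
[-0.05460394 -1.58163821  4.6578835 ]
along -0.07170788352695605
```

View pics/s13.png

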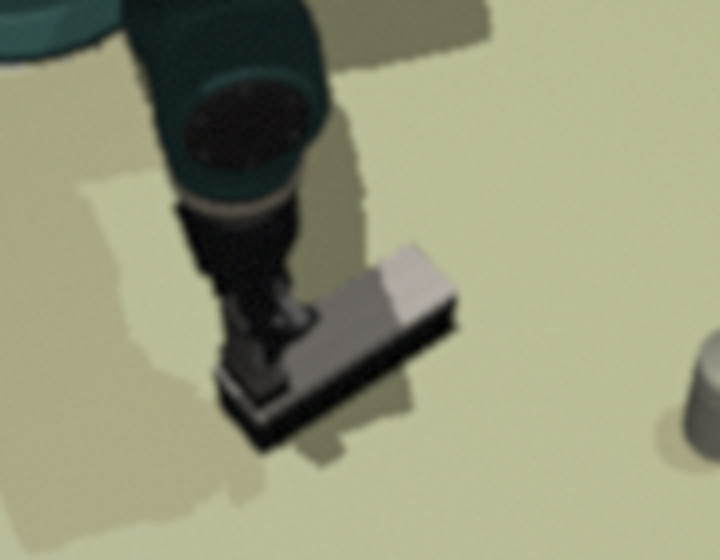

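```bash
python3 -m jog '[[[-0.003,0,0,0],[-0.005,0,0,0],[-0.01,0,0,0],[-0.02,0,0,0],[-0.02,0,0,0],[0,0,0.02,0],[0,0,0.03,0],[0,0,0.03,0],[0,0,0.03,0],[0,0,0.03,0]]]'
python3 - <<'E'
from fit import *
plan([.53,-.2,.0465],6.5)
E
python3 -m jog '[[[0,0,0,0],[0,0,0,0]]]'
python3 - <<'E'
from fit import *
top("top","cover",.05,.07);top("scene","cover",.05,.07)
plan([.53,-.2,.0465],6.5)
c=ctrl.camera("scene");cv2.imwrite("pics/s14.png",cv2.resize(c["frame"][100:300,80:330],None,fx=3,fy=3,interpolation=cv2.INTER_CUBIC))
E
```

```text
t: 22.25
position: [0.5452, -0.1965, 0.1578]
tool_rot: [1.122, 1.263, -1.122]
force: [0.7, -0.6, -1.9]
gripper_width: 0.341
t 22.25 shift mm [111.3 -15.5   1.8] turn 0.27 yaw now 6.77 pos [ 0.5452 -0.1965  0.1578] g 0.341 j [-0.49  0.39 -0.06  1.12  0.    0.97]
t: 22.42
position: [0.5452, -0.1965, 0.1574]
tool_rot: [1.124, 1.263, -1.124]
force: [-0.1, 1.2, -2.3]
gripper_width: 0.345
top cover z 0.0546 1085 (array([0.5189, 0.0149]), array([0.0551, 0.1793]), np.float32(96.67))
scene cover z 0.0547 970 (array([0.5235, 0.0109]), array([0.0595, 0.1777]), np.float32(96.66))
t 22.62 shift mm [111.3 -15.8   3.8] turn 0.3 yaw now 6.8 pos [ 0.5453 -0.1944  0.1578] g 0.343 j [-0.48  0.39 -0.07  1.12  0.    0.97]
```

View pics/s14.png

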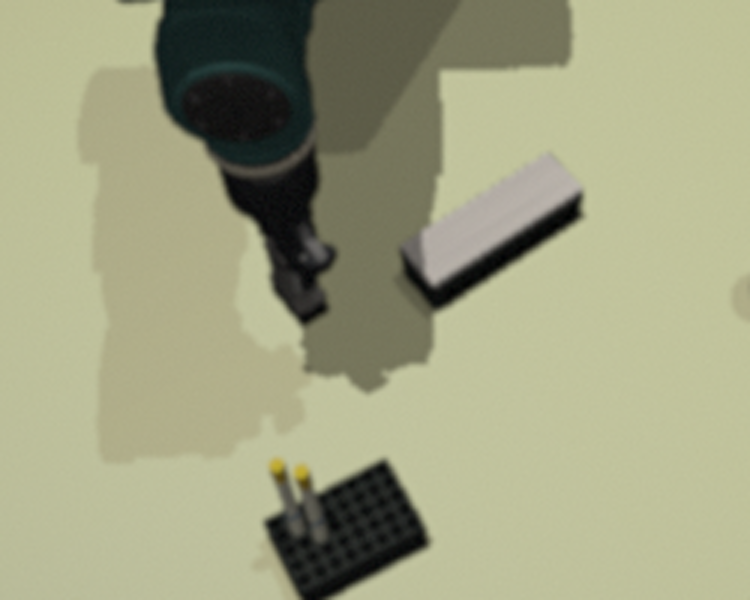

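```bash
python3 -m jog '[[[0.02,-0.01,0,0],[0.03,-0.005,0,0],[0.03,0,0,0],[0.015,0,0,0],[0.009,0,0,0],[0.003,0,0,0],[0,0,0,0],[0,0,0,0]]]'
python3 -m jog '[[[0.0015,0,0,0],[0,0,0,0],[0,0,0,0]]]'
```

```text
t: 23.33
position: [0.5312, -0.1974, 0.0517]
tool_rot: [1.122, 1.261, -1.121]
force: [0.6, -0.1, -2.5]
gripper_width: 0.344
t: 23.58
position: [0.5309, -0.1975, 0.0498]
tool_rot: [1.122, 1.262, -1.122]
force: [-0.2, -1.0, -1.8]
gripper_width: 0.347
```

```bash
python3 -m jog '[[[0.0015,0,0,0],[0.001,0,0,0],[0,0,0,0],[0,0,0,0]]]'
```

```text
t: 23.92
position: [0.5308, -0.1975, 0.047]
tool_rot: [1.122, 1.262, -1.122]
force: [-0.2, 0.1, 2.3]
gripper_width: 0.348
```

```bash
python3 -m jog '[[[0,0,0,0],[0,0,0,0],[0,0,0,0],[0,0,0,0],[0,0,0,0]]]' 0.072
python3 -m jog '[[[-0.01,0,0,0],[-0.02,0,0,0],[-0.03,0,0,0],[-0.035,0,0,0],[-0.035,0,0,0],[-0.02,0,0,0],[0,0,0,0],[0,0,0,0]]]'
python3 - <<'E'
from fit import *
plan([.53,-.2,.0465],6.5)
wtop("block",.085,.105,"pics/w15.png");wtop("block",.01,.035)
for n in ["top","scene"]:
  c=ctrl.camera(n);cv2.imwrite(f"pics/{n}15.png",c["frame"])
  top(n,"cover",.05,.07,c);top(n,"block",.085,.105,c)
  for q in ["swab_rack","spray_bottle","foot_face"]:
    for e in ctrl.pinpoint(n,q)[:1]: print(q,round(e["confidence"],2),np.round(w(c,e["location"]),4))
E
```

```text
t: 24.33
position: [0.5306, -0.1974, 0.0467]
tool_rot: [1.122, 1.262, -1.122]
force: [0.6, -0.7, 0.3]
gripper_width: 0.842
t: 25.0
position: [0.531, -0.1976, 0.1982]
tool_rot: [1.122, 1.26, -1.121]
force: [0.5, -0.4, -1.3]
gripper_width: 0.843
t 25.0 shift mm [151.7  -1.6   2.1] turn 0.23 yaw now 6.73 pos [ 0.531  -0.1976  0.1982] g 0.843 j [-0.5   0.34 -0.02  1.2   0.    0.95]
wrist block 0.79 z 0.0279 469 (array([ 0.5317, -0.1974]), array([0.03, 0.05]), np.float32(6.94)) med [ 0.528  -0.1904]
top cover z 0.0548 1099 (array([0.5192, 0.0151]), array([0.0559, 0.18  ]), np.float32(97.06))
top block z 0.0928 53 (array([ 0.5281, -0.1883]), array([0.0156, 0.0284]), np.float32(0.36))
swab_rack 0.73 [ 0.7227 -0.2591  0.0029]
foot_face 0.47 [ 0.5276 -0.1979 -0.0014]
scene cover z 0.0546 962 (array([0.5231, 0.0122]), array([0.0596, 0.1806]), np.float32(96.4))
scene block z 0.093 127 (array([ 0.5345, -0.1994]), array([0.0299, 0.0332]), np.float32(7.09))
swab_rack 0.57 [ 0.7228 -0.2541  0.0022]
spray_bottle 0.97 [7.164e-01 2.229e-01 4.000e-04]
foot_face 0.6 [ 0.5321 -0.1991 -0.    ]
```

View pics/scene15.png

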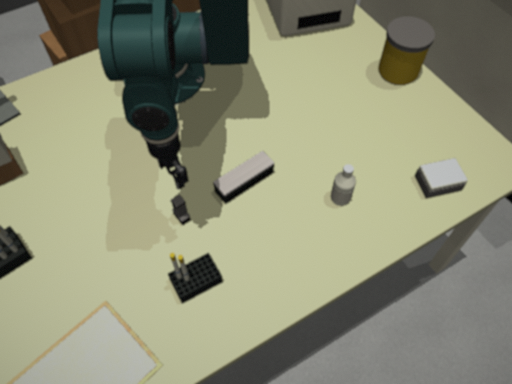

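View pics/w15.png

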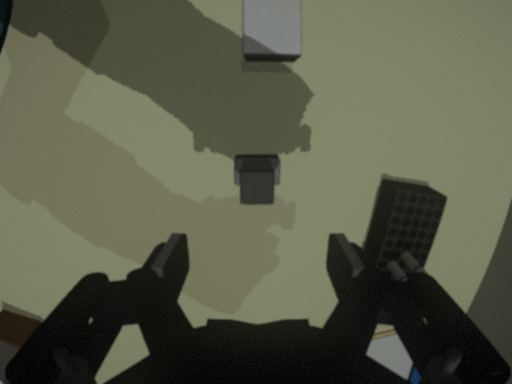

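The block stands upright (scene pixel 180,210; wrist 257,180). The cover is flush on the rack (scene 245,177), and the bystanders are where they were. I'll hand the job in.

```bash
python3 -c "
from bench import ctrl
print(ctrl.finish_job())"
```

```text
the job is handed in; nothing more can be done
None
```

I put the cover on the rack and let it go. I then pressed it with the block in one pass from the left end to the right and stood the block on the bench. I handed the job in at about 26 s of the 62 s; no verdict was reported.

- **Cover:** after the sweep, both cameras put it about 1 mm or less from the position of the rack they measured at the start. The angle differed by 0.5° or less on the top camera and about 1° or less on the scene camera, and its top stayed at about 55 mm.
- **Sweep:** the foot went from about 72 mm left to 72 mm right of the rack's centre. The estimated press was 5–7 N, so the foot yielded only about 2 mm of its 8 mm. The drag was about 3 N and did not shift the cover.
- **Block:** it stands upright at about (0.53, -0.20), roughly 10 cm clear of the rack. The foot face was found at z ≈ 0.
- **Bystanders:** both were within about 5 mm of their first measurement, which is about the detector's accuracy.

The checks disagreed in three places:
- The top and scene cameras differ from each other by 3–5 mm in absolute position, so I compared before and after with the same camera.
- In the last look the top camera did not find the bottle (the scene camera did) and saw only part of the block's top.
- The wrist camera gave no fit of the block's top face, only of its flange.

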